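# Count a batch of four bushes onto the counting scale

### The arm

A 6-joint arm with a two-finger parallel gripper is mounted at the origin on the work surface. World frame = base frame: x ahead of the robot, y to its left, z up, the work surface at z = 0. Lengths are in m, angles in rad, forces in N, time in s.
With the tool pointing down it reaches from about 0.35 to 0.975 m from the base axis. Payload 4.9 kg.
Tool frame: the origin (TCP) lies at the very end of the fingers, on their centre line; the grasp point (between the pads) lies ctrl.hold_point_z behind it (ctrl.hold_point_z is the distance from the TCP to the grasp point, in m); z points along the fingers, y is the line along which they close (so a half turn about z gives the same grasp; the last joint's range is limited). The gripper opens to 85 mm and grips with 20 to 120 N. Pads are 22 mm wide; open, the fingers measure 114 mm over their backs; the gripper's body (76 mm by 85 mm) begins 54 mm behind the grasp point. The pads swing forward as they close: fully open they stand 13 mm farther back than shut.
Start: joints at [1.127, 0.053, 1.613, -0, 1.476, -0.119], TCP at [0.199, 0.592, 0.231] pointing down, gripper open.
Joint ranges: [-3.01, 3.01], [-1.01, 2.22], [0.06, 2.58], [-1.02, 4.17], [0.09, 2.62], [-3.14, 3.14]. Speed limits (rad/s): [2.57, 2.57, 3.14, 3.14, 3.14, 3.14].

### API

Orientations are given as a rotation vector (axis times angle).
In Python, from station import ctrl gives the robot as it stands. The module is installed in compiled form; this text tells all that it offers.
- The arm moves only by the tool jog_arm, never from a script. Its argument "deltas" is a list of rows, each a list of 3 entries, a list of its own where there are three numbers: the closure, from -1 (fully open) to 1 (shut), then the shift along the world's x, y, z scaled (see below), then the turn, a rotation vector about the world's x, y, z scaled (see below). A call has 1 to 12 rows; each row is the pose to reach, as a shift and turn from the pose commanded when the call began, turning the shorter way round; what a row does not reach only later rows make up. The controller multiplies each number of a shift by 0.4 m and each number of a turn by 180 degrees. A row lasts 1/12 s, in which the tool goes at most 41.7 mm and 7.16 degrees, less where a joint would pass 70% of its speed; a pose out of reach is approached as far as the arm can. A call with a number of a shift or a turn outside -1 to 1 is refused whole. A call with a gripper value outside its range is refused whole. The fingers move at their own pace and stop on an object; "squeeze" is the grip in N (left out, the last holds). Time passes only in rows, so rows that repeat a pose let the fingers close. It gives the time, the measured TCP pose, the force, the opening and the grip force at its end, in the units of the state.
- ctrl.get_obs(): the state, without advancing time (a new reading comes with each control period).
- ctrl.get_image(name): name is "scene" or "top"; returns the picture (420x560x3 uint8, red, green, blue); there is no depth.
- ctrl.get_calibration(name): a dict with "K" (3x3 intrinsics, pixels), "extrinsics" (4x4, takes a point from world to camera coordinates). Camera axes: x right, y down, z forward; pixel columns grow to the right and rows downward; lengths in m; the calibration is good to about 2 mm. A picture is of the moment at which its call begins. get_calibration takes no time and is no camera call.
- ctrl.finish_job(): hands the job in; it is judged then, once.
The state is a dict: "t": time; "q": joint angles; "dq": joint speeds; "effort": joint torques, N m; "tool_pos": TCP position; "tool_rot": TCP orientation; "contact_force": force on the tool from outside, world axes, zero at the start; "wrist_torque": the same for the moment, N m; "opening": finger opening in m; "grip_force": force on a finger pad.
Only numpy, scipy, OpenCV 4.12 (cv2) and the standard library are available. Lean on these libraries where they do the work, as an engineer would, in place of code of your own. Each camera call takes 0.05 s, during which the arm holds its last target. There are 200 camera calls.

### The job

Make up a test batch of exactly four brass bushes, all standing upright on the steel pan of the counting scale; any black spacer that is on the pan goes back into the blue stock tray, spacers already in that tray stay in it, and the bush left over stays standing where it is. Only when the batch is complete, press the green key on the scale fully down and let it go. Set every piece down gently, without dropping it, and do not disturb the other things on the bench.

Things in the scene. Friction and masses are not known exactly. Their poses are not given: they have to be found in the camera images.
- bush1: brass bush, standing upright: a round body 24 mm across on a round base flange 34 mm across and 6 mm thick, 36 mm high in all; origin at the centre of its underside, z up
- bush2: brass bush, standing upright: a round body 24 mm across on a round base flange 34 mm across and 6 mm thick, 36 mm high in all; origin at the centre of its underside, z up
- bush3: brass bush, standing upright: a round body 24 mm across on a round base flange 34 mm across and 6 mm thick, 36 mm high in all; origin at the centre of its underside, z up
- bush4: brass bush, standing upright: a round body 24 mm across on a round base flange 34 mm across and 6 mm thick, 36 mm high in all; origin at the centre of its underside, z up
- bush5: brass bush, standing upright: a round body 24 mm across on a round base flange 34 mm across and 6 mm thick, 36 mm high in all; origin at the centre of its underside, z up
- spacer1: plain black plastic spacer, an upright cylinder 28 mm across and 36 mm high, without flange; origin at the centre of its underside, z up
- spacer2: plain black plastic spacer, an upright cylinder 28 mm across and 36 mm high, without flange; origin at the centre of its underside, z up
- scale: white counting scale, fixed, 250 (x) x 180 (y) mm, 46 mm high; origin on the table under its centre; its front, with display and green key, is its -x end
- pan (a point): centre of the floor of the scale's square steel pan, 56 mm above the table; the inside is 154 x 154 mm, the rim rises 7 mm above the floor; axes as the scale's
- case: grey instrument case, fixed, 190 (x) x 230 (y) mm, 48 mm high, with the blue stock tray on its top; origin on the table under its centre
- tray (a point): centre of the floor of the blue stock tray, 56 mm above the table; the inside is 162 (x) x 202 (y) mm, the rim rises 10 mm above the floor; axes as the case's
- go_key (a joint): travel of the green key on the scale's front: 0 up, 0.006 m fully down, springs back, about 5 N
- go_key_top (a point): centre of the top of the green key, 28 mm across, pressed straight down
- tape: bystander: roll of yellow tape lying flat, 60 mm across, 25 mm high; origin at the centre of its underside
- can: bystander: red spray can, 48 mm across, 150 mm high; origin at the centre of its underside
- driver: bystander: screwdriver with red handle, about 150 mm long, lying along its x; origin at the centre of its underside
- meter: bystander: yellow multimeter lying on its back, 140 x 75 mm, 38 mm high; origin at the centre of its underside
- oiler: bystander: small white oil bottle with red cap standing in the stock tray, 28 mm across, 85 mm high; origin at the centre of its underside
- carton: bystander: cardboard carton, 80 x 110 mm, 90 mm high; origin at the centre of its underside

How it is judged:
By the outcome, as a careful person would: the job done as asked, in the order asked, and still so for the second after the job is handed in, with the robot touching nothing.
It also fails if it takes over 72 s, if anything falls off the work surface, if the arm or the gripper's body presses on something with over 40 N, if the wrist force passes 120 N, or if a joint passes its speed limit or range.

## Working session

There is one attempt and no reset: what is moved stays moved. The work goes in short steps, Python scripts to look and compute and a tool call to move; the robot and the scene stay as the last step left them, time stands still between calls to the robot, and variables do not carry over. Pictures are saved under pics/ and viewed, at most 10 in all, crops included, and the job is handed in when it is done.

Besides the shell and the picture viewer there is one more tool, called after "Emit:" by a JSON object that holds its "api" and its "payload", one argument or row to a line. jog_arm: Moves the arm, as the interface text tells. Its arguments: {"type":"object","properties":{"deltas":{"type":"array","items":{"type":"array"}},"squeeze":{"type":"number"}},"required":["deltas"]}

```bash
mkdir -p pics; python3 - <<'E'
from station import ctrl
import cv2
for n in("scene","top"):
    im=ctrl.get_image(n); cv2.imwrite(f"pics/{n}0.png",cv2.cvtColor(im,cv2.COLOR_RGB2BGR))
    c=ctrl.get_calibration(n); print(c["K"],c["extrinsics"])
o=ctrl.get_obs(); print(o, ctrl.hold_point_z)
E
```

```text
[[534.18930551   0.         263.77019786]
 [  0.         534.18930551 209.16336519]
 [  0.           0.           1.        ]] [[ 0.1947797   0.98075863 -0.01316702 -0.10115385]
 [ 0.82137607 -0.17043395 -0.54432859 -0.44333993]
 [-0.53609907  0.09520908 -0.83876875  1.47234123]
 [ 0.          0.          0.          1.        ]]
[[483.15683744   0.         283.51584672]
 [  0.         483.15683744 211.7770633 ]
 [  0.           0.           1.        ]] [[-0.04881575 -0.99878845 -0.00621661  0.01064748]
 [-0.97492545  0.04900053 -0.21706985  0.62346928]
 [ 0.21711148 -0.00453569 -0.97613628  1.05909498]
 [ 0.          0.          0.          1.        ]]
{'t': 0.1, 'q': array([ 1.12697165e+00,  5.33285222e-02,  1.61412444e+00, -2.01299939e-06,
        1.47601853e+00, -1.19011341e-01]), 'dq': array([-1.68697597e-03, -1.75432276e-03, -2.09639858e-03, -1.81177079e-03,
        4.14427009e-04, -4.94516273e-05]), 'effort': array([ 2.47258968e-04, -3.94899273e+01, -3.71363997e+01, -7.02999660e-05,
        3.84012747e-03,  2.59977605e-05]), 'tool_pos': array([0.19922426, 0.59181181, 0.23018187]), 'tool_rot': array([-5.07891086e-01, -3.09973819e+00,  2.83558876e-03]), 'contact_force': array([-0.08019234,  0.52556377,  0.8724626 ]), 'wrist_torque': array([-0.02265138, -0.02211412, -0.02371324]), 'grip_force': 0.0, 'opening': 0.0853894161885706} 0.0187
```

View pics/scene0.png

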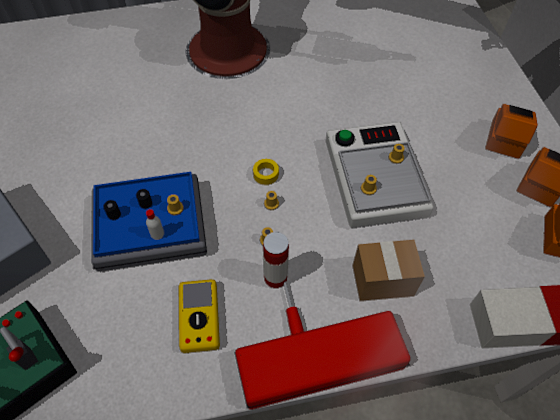

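View pics/top0.png

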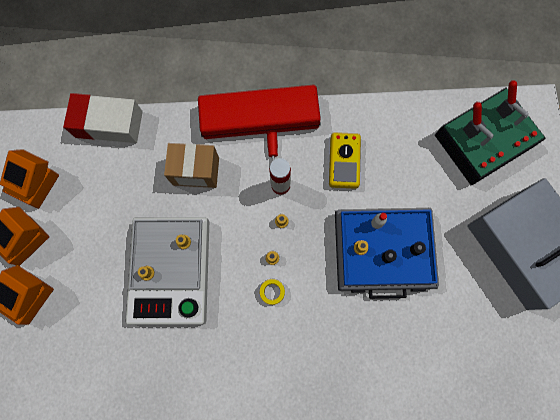

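The scene picture shows two bushes on the pan at (370,184) and (398,153), one in the tray at (174,204), and two on the table at (272,200) and (267,237). Both black spacers are in the tray at (112,210) and (144,198), so none are on the pan. I'll take enlarged crops next.

```bash
python3 - <<'E'
import cv2,numpy as np
s=cv2.imread("pics/scene0.png");t=cv2.imread("pics/top0.png")
def c(im,u,v,w,h): return cv2.resize(im[v:v+h,u:u+w],None,fx=5,fy=5,interpolation=cv2.INTER_CUBIC)
# 80x60 crops each -> 400x300
cv2.imwrite("pics/z1.png",np.vstack([np.hstack([c(t,240,205,80,60),c(t,130,225,80,60)]),np.hstack([c(s,235,190,80,60),c(s,345,135,80,60)])]))
cv2.imwrite("pics/z2.png",np.vstack([np.hstack([c(t,130,270,80,60),c(t,240,260,80,60)]),np.hstack([c(s,325,115,80,60),c(t,340,205,80,60)])]))
E
```

```text
(no output)
```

View pics/z1.png

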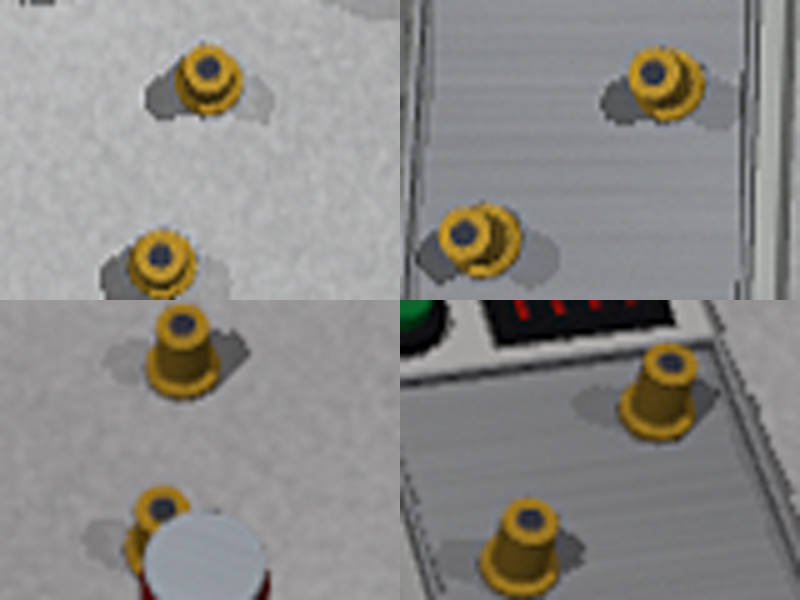

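View pics/z2.png

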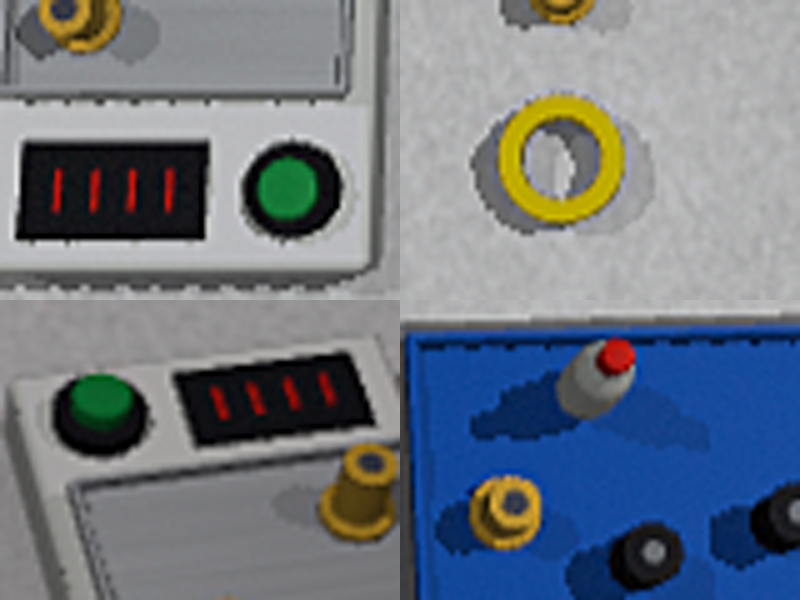

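Crop readings, all hole centres. Top view: table bushes (281.6,218.6) and (272.2,256.4), pan bushes (180.6,239.4) and (142.6,272), key (187.6,307.6). Scene view: table bushes (267.4,231.6) and (271.6,195), pan bushes (371,178.8) and (399.2,147.6), key (345.2,134). I'll triangulate these and check the heights.

```bash
cat > geo.py <<'E'
from station import ctrl
import numpy as np
C={n:ctrl.get_calibration(n) for n in("scene","top")}
def ray(n,uv):
    K,E=C[n]["K"],C[n]["extrinsics"];R=E[:3,:3];o=-R.T@E[:3,3]
    return o,R.T@np.linalg.inv(K)@np.array([*uv,1.])
def at(n,uv,z):
    o,d=ray(n,uv);return o+d*(z-o[2])/d[2]
def tri(a,b):
    o1,d1=ray("top",a);o2,d2=ray("scene",b)
    s=np.linalg.lstsq(np.c_[d1,-d2],o2-o1,rcond=None)[0]
    p,q=o1+s[0]*d1,o2+s[1]*d2
    return (p+q)/2,np.linalg.norm(p-q)
E
python3 - <<'E'
from geo import *
np.set_printoptions(precision=4,suppress=True)
h=.4
P={"A(can)":((281.6,218.6),(267.4,231.6),.036),"B(tape)":((272.2,256.4),(271.6,195),.036),
"pan1":((180.6,239.4),(371,178.8),.092),"pan2":((142.6,272),(399.2,147.6),.092),"key":((187.6,307.6),(345.2,134),.055),
"can":((281.4,165.4),(276.4,242),.15),}
for k,(a,b,z) in P.items():
    a=np.array(a)-h;b=np.array(b)-h
    print(k,tri(a,b),"at",at("top",a,z)[:2],at("scene",b,z)[:2])
for k,a,z in [("tape",(272.2,292),.025),("traybush",(363,245.4),.092),("oil",(383,216),.141)]:print(k,at("top",np.array(a)-h,z)[:2])
print("scale corners")
for a in [(134,218),(208,217),(207,326),(123,326)]:print(at("top",a,.046)[:2])
print("pan")
for a in [(137,221),(202,221),(200,288),(131,288)]:print(at("top",a,.060)[:2])
print(at("scene",(339,149),.060)[:2],at("scene",(407,144),.06)[:2],at("scene",(432,202),.06)[:2])
E
```

```text
A(can) (array([ 0.6156, -0.0129,  0.034 ]), np.float64(0.0022563146716773055)) at [ 0.615  -0.0141] [ 0.6169 -0.012 ]
B(tape) (array([0.5259, 0.014 , 0.0328]), np.float64(0.003162173670645213)) at [0.5253 0.0124] [0.5282 0.0152]
pan1 (array([0.5673, 0.2174, 0.0908]), np.float64(0.0022666355022034545)) at [0.5668 0.216 ] [0.5681 0.2182]
pan2 (array([0.4981, 0.303 , 0.0889]), np.float64(0.0024452539157686732)) at [0.4975 0.3008] [0.5004 0.3029]
key (array([0.4159, 0.2081, 0.0636]), np.float64(0.002633360074820166)) at [0.416  0.2085] [0.4089 0.2125]
can (array([ 0.7101, -0.0165,  0.1546]), np.float64(0.006040790373048563)) at [ 0.7111 -0.0195] [ 0.7079 -0.0129]
tape [0.4431 0.0163]
traybush [ 0.5327 -0.1939]
oil [ 0.5878 -0.2346]
scale corners
[0.6309 0.3357]
[0.6245 0.1597]
[0.3722 0.1657]
[0.3815 0.3561]
pan
[0.6202 0.3242]
[0.6126 0.1717]
[0.4573 0.1781]
[0.465  0.3352]
[0.454  0.1856] [0.4714 0.3388] [0.6312 0.3368]
```

Measured heights agree with the nominal ones to within 3 mm. The two table bushes, A (.616,-.013) and B (.5265,.014), both have room for the fingers closing along y, so they go to the pan and the tray bush stays. I'll move toward A and turn the tool about +18.6°.

Emit:
{"api": "jog_arm", "payload": {
  "deltas": [
    [-1,[0.5,-0.75,0],[0,0,0.1033]],
    [-1,[0.5,-0.75,0],[0,0,0.1033]],
    [-1,[0.5,-0.75,0],[0,0,0.1033]],
    [-1,[0.5,-0.75,0],[0,0,0.1033]],
    [-1,[0.5,-0.75,0],[0,0,0.1033]],
    [-1,[0.5,-0.75,0],[0,0,0.1033]],
    [-1,[0.5,-0.75,0],[0,0,0.1033]],
    [-1,[0.5,-0.75,0],[0,0,0.1033]],
    [-1,[0.5,-0.75,0],[0,0,0.1033]],
    [-1,[0.5,-0.75,0],[0,0,0.1033]],
    [-1,[0.5,-0.75,0],[0,0,0.1033]],
    [-1,[0.5,-0.75,0],[0,0,0.1033]]
  ],
  "squeeze": 30
}}

```text
t: 1.1
tool_pos: [0.3991, 0.2925, 0.2309]
tool_rot: [-0.001, -3.141, -0.0]
contact_force: [0.3, -0.3, -0.4]
opening: 0.0852
grip_force: 0.0
```

Emit:
{"api": "jog_arm", "payload": {
  "deltas": [
    [-1,[0.543,-0.764,0],[0,0,0]],
    [-1,[0.543,-0.764,0],[0,0,0]],
    [-1,[0.543,-0.764,0],[0,0,0]],
    [-1,[0.543,-0.764,0],[0,0,0]],
    [-1,[0.543,-0.764,0],[0,0,0]],
    [-1,[0.543,-0.764,0],[0,0,0]],
    [-1,[0.543,-0.764,0],[0,0,0]],
    [-1,[0.543,-0.764,0],[0,0,0]],
    [-1,[0.543,-0.764,0],[0,0,0]],
    [-1,[0.543,-0.764,0],[0,0,0]],
    [-1,[0.543,-0.764,-0.25],[0,0,0]],
    [-1,[0.543,-0.764,-0.35],[0,0,0]]
  ]
}}

```text
t: 2.1
tool_pos: [0.6198, -0.0125, 0.1507]
tool_rot: [-0.001, 3.134, -0.001]
contact_force: [-0.1, 0.3, 0.2]
opening: 0.0853
grip_force: 0.0
```

```bash
python3 - <<'E'
from station import ctrl
import cv2,numpy as np
o=ctrl.get_obs();print(o["tool_pos"],o["q"].round(2))
s=ctrl.get_image("scene");t=ctrl.get_image("top")
c=lambda im,u,v:cv2.resize(im[v:v+140,u:u+100],None,fx=4,fy=4,interpolation=cv2.INTER_CUBIC)
cv2.imwrite("pics/m1.png",cv2.cvtColor(np.hstack([c(s,220,150),c(t,230,150)]),cv2.COLOR_RGB2BGR))
E
```

```text
[ 0.61981005 -0.01247469  0.15066012] [-0.14  0.1   1.7   0.    1.33 -1.71]
```

View pics/m1.png

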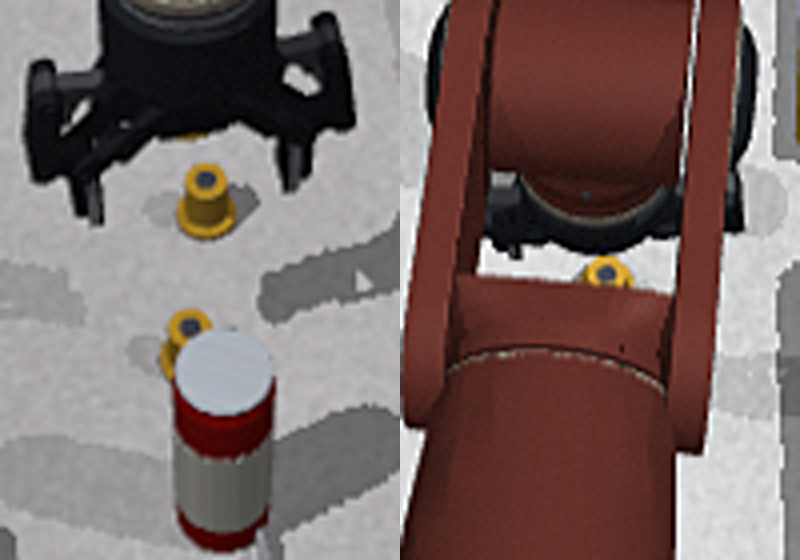

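The picture shows the gripper straddling A in y, with the can clear of the body. I'll descend slowly and then close.

Emit:
{"api": "jog_arm", "payload": {
  "deltas": [
    [-1,[0,0,0],[0,0,0]],
    [-1,[0,0,0],[0,0,0]],
    [-1,[0,0,-0.05],[0,0,0]],
    [-1,[0,0,-0.1],[0,0,0]],
    [-1,[0,0,-0.14],[0,0,0]],
    [-1,[0,0,-0.17],[0,0,0]],
    [-1,[0,0,-0.19],[0,0,0]],
    [-1,[0,0,-0.195],[0,0,0]],
    [-1,[0,0,-0.195],[0,0,0]],
    [-1,[0,0,-0.195],[0,0,0]]
  ]
}}

```text
t: 3.03
tool_pos: [0.6177, -0.0133, 0.0715]
tool_rot: [0.0, 3.139, -0.001]
contact_force: [0.4, 0.1, 0.6]
opening: 0.0857
grip_force: 0.0
```

Emit:
{"api": "jog_arm", "payload": {
  "deltas": [
    [-1,[-0.003,0,-0.05],[0,0,0]],
    [-1,[-0.003,0,-0.09],[0,0,0]],
    [-1,[-0.003,0,-0.12],[0,0,0]],
    [-1,[-0.003,0,-0.14],[0,0,0]],
    [-1,[-0.003,0,-0.147],[0,0,0]],
    [-1,[-0.003,0,-0.147],[0,0,0]]
  ]
}}

```text
t: 3.53
tool_pos: [0.6153, -0.0133, 0.0108]
tool_rot: [-0.0, -3.141, -0.0]
contact_force: [0.8, -0.3, -0.1]
opening: 0.0855
grip_force: 0.0
```

Emit:
{"api": "jog_arm", "payload": {
  "deltas": [
    [0.1,[0,0,0],[0,0,0]],
    [0.2,[0,0,0],[0,0,0]],
    [0.3,[0,0,0],[0,0,0]],
    [0.5,[0,0,0],[0,0,0]],
    [0.7,[0,0,0],[0,0,0]],
    [0.7,[0,0,0],[0,0,0]],
    [0.7,[0,0,0],[0,0,0]],
    [0.7,[0,0,0],[0,0,0]]
  ]
}}

```text
t: 4.2
tool_pos: [0.6159, -0.0133, 0.0118]
tool_rot: [0.0, 3.141, 0.0]
contact_force: [-1.1, 0.9, 3.4]
opening: 0.0224
grip_force: 29.5
```

Emit:
{"api": "jog_arm", "payload": {
  "deltas": [
    [0.7,[0,0,0.05],[0,0,0]],
    [0.7,[0,0,0.13],[0,0,0]],
    [0.7,[0,0,0.22],[0,0,0]],
    [0.7,[0,0,0.31],[0,0,0]],
    [0.7,[0,0,0.4],[0,0,0]],
    [0.7,[0,0.05,0.4],[0,0,0]],
    [0.7,[0,0.13,0.4],[0,0,0]],
    [0.7,[-0.02,0.22,0.4],[0,0,0]],
    [0.7,[-0.04,0.32,0.4],[0,0,0]],
    [0.7,[-0.06,0.42,0.4],[0,0,0]],
    [0.7,[-0.09,0.52,0.4],[0,0,0]],
    [0.7,[-0.09,0.62,0.4],[0,0,0]]
  ]
}}

```text
t: 5.2
tool_pos: [0.5771, 0.2363, 0.1701]
tool_rot: [-0.0, -3.139, 0.001]
contact_force: [1.2, -1.1, -1.7]
opening: 0.0224
grip_force: 29.6
```

Emit:
{"api": "jog_arm", "payload": {
  "deltas": [
    [0.7,[0,0.08,0],[0,0,0]],
    [0.7,[0,0.14,0],[0,0,0]],
    [0.7,[0,0.156,0],[0,0,0]],
    [0.7,[0,0.156,0],[0,0,0]],
    [0.7,[0,0.156,-0.05],[0,0,0]],
    [0.7,[0,0.156,-0.11],[0,0,0]],
    [0.7,[0,0.156,-0.16],[0,0,0]],
    [0.7,[0,0.156,-0.2],[0,0,0]],
    [0.7,[0,0.156,-0.22],[0,0,0]],
    [0.7,[0,0.156,-0.23],[0,0,0]],
    [0.7,[0,0.156,-0.23],[0,0,0]],
    [0.7,[0,0.156,-0.23],[0,0,0]]
  ]
}}

```text
t: 6.2
tool_pos: [0.5802, 0.2967, 0.0801]
tool_rot: [0.001, 3.14, 0.001]
contact_force: [0.2, -0.1, -1.6]
opening: 0.0226
grip_force: 29.7
```

```bash
python3 - <<'E'
from station import ctrl
import cv2,numpy as np
s=ctrl.get_image("scene");t=ctrl.get_image("top")
c=lambda im,u,v:cv2.resize(im[v:v+140,u:u+100],None,fx=4,fy=4,interpolation=cv2.INTER_CUBIC)
cv2.imwrite("pics/m2.png",cv2.cvtColor(np.hstack([c(s,335,100),c(t,115,195)]),cv2.COLOR_RGB2BGR))
E
```

```text
(no output)
```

View pics/m2.png

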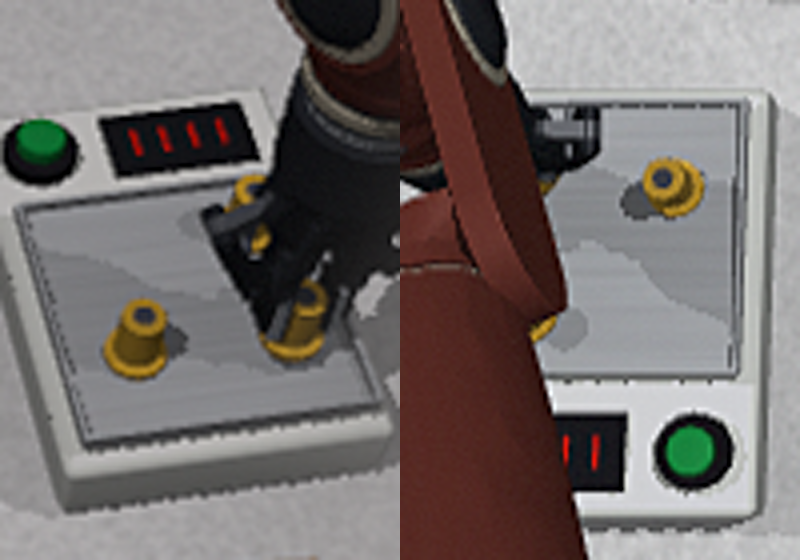

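The bush is inside the pan at the back right corner, clear of the other two. I'll lower it to contact.

Emit:
{"api": "jog_arm", "payload": {
  "deltas": [
    [0.7,[0,0,-0.01],[0,0,0]],
    [0.7,[0,0,-0.018],[0,0,0]],
    [0.7,[0,0,-0.024],[0,0,0]],
    [0.7,[0,0,-0.027],[0,0,0]],
    [0.7,[0,0,-0.028],[0,0,0]],
    [0.7,[0,0,-0.028],[0,0,0]]
  ]
}}

```text
t: 6.8
tool_pos: [0.5794, 0.2971, 0.0679]
tool_rot: [-0.0, -3.142, 0.0]
contact_force: [0.4, 0.4, -1.9]
opening: 0.0226
grip_force: 29.8
```

Emit:
{"api": "jog_arm", "payload": {
  "deltas": [
    [0.7,[0,0,-0.0015],[0,0,0]],
    [0.7,[0,0,-0.003],[0,0,0]],
    [0.7,[0,0,-0.003],[0,0,0]]
  ]
}}

```text
t: 7.05
tool_pos: [0.5795, 0.2972, 0.0678]
tool_rot: [-0.0, -3.142, 0.0]
contact_force: [-3.3, -0.7, 4.9]
opening: 0.0223
grip_force: 30.2
```

Emit:
{"api": "jog_arm", "payload": {
  "deltas": [
    [0.4,[0,0,0],[0,0,0]],
    [0.3,[0,0,0],[0,0,0]],
    [0.1,[0,0,0],[0,0,0]],
    [-0.1,[0,0,0],[0,0,0]],
    [-0.3,[0,0,0],[0,0,0]],
    [-0.3,[0,0,0],[0,0,0]],
    [-0.3,[0,0,0.03],[0,0,0]],
    [-0.3,[0,0,0.1],[0,0,0]],
    [-0.3,[0,0,0.19],[0,0,0]],
    [-0.3,[0,0,0.28],[0,0,0]],
    [-0.3,[0,0,0.33],[0,0,0]],
    [-0.3,[0,0,0.33],[0,0,0]]
  ]
}}

```text
t: 8.05
tool_pos: [0.5828, 0.2985, 0.2079]
tool_rot: [0.0, 3.129, 0.007]
contact_force: [1.1, -0.0, 0.7]
opening: 0.0551
grip_force: 0.0
```

Emit:
{"api": "jog_arm", "payload": {
  "deltas": [
    [-1,[-0.03,-0.1,0],[0,0,0]],
    [-1,[-0.05,-0.2,0],[0,0,0]],
    [-1,[-0.07,-0.3,0],[0,0,0]],
    [-1,[-0.09,-0.4,0],[0,0,0]],
    [-1,[-0.11,-0.5,0],[0,0,0]],
    [-1,[-0.1325,-0.6,0],[0,0,0]],
    [-1,[-0.1325,-0.67,0],[0,0,0]],
    [-1,[-0.1325,-0.708,0],[0,0,0]],
    [-1,[-0.1325,-0.708,0],[0,0,0]],
    [-1,[-0.1325,-0.708,-0.1],[0,0,0]],
    [-1,[-0.1325,-0.708,-0.2],[0,0,0]],
    [-1,[-0.1325,-0.708,-0.28],[0,0,0]]
  ]
}}

```text
t: 9.05
tool_pos: [0.5258, 0.0146, 0.0848]
tool_rot: [-0.0, -3.141, -0.001]
contact_force: [0.1, 0.2, -0.3]
opening: 0.0853
grip_force: 0.0
```

```bash
python3 - <<'E'
from station import ctrl
import cv2,numpy as np
s=ctrl.get_image("scene");t=ctrl.get_image("top")
c=lambda im,u,v:cv2.resize(im[v:v+140,u:u+100],None,fx=4,fy=4,interpolation=cv2.INTER_CUBIC)
cv2.imwrite("pics/m3.png",cv2.cvtColor(np.hstack([c(s,335,100),c(s,220,120)]),cv2.COLOR_RGB2BGR))
print(ctrl.get_obs()["tool_pos"])
E
```

```text
[0.52104129 0.01526855 0.08005991]
```

View pics/m3.png

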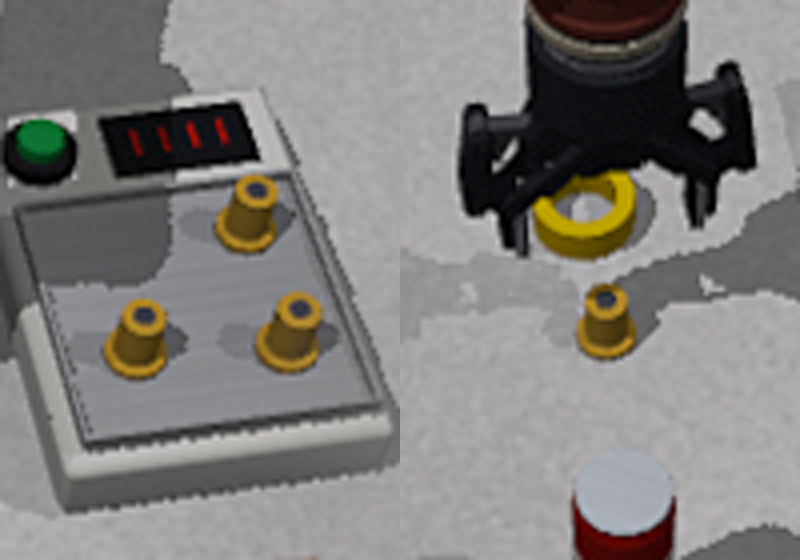

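Three bushes are standing well apart on the pan. B is below the gripper, between the fingers. I'll let the arm settle before correcting.

Emit:
{"api": "jog_arm", "payload": {
  "deltas": [
    [-1,[0,0,0],[0,0,0]],
    [-1,[0,0,0],[0,0,0]],
    [-1,[0,0,0],[0,0,0]]
  ]
}}

```text
t: 9.4
tool_pos: [0.5287, 0.014, 0.0901]
tool_rot: [-0.0, 3.136, -0.001]
contact_force: [-0.1, 0.1, 0.4]
opening: 0.085
grip_force: 0.0
```

Emit:
{"api": "jog_arm", "payload": {
  "deltas": [
    [-1,[0,0,-0.03],[0,0,0]],
    [-1,[0,0,-0.07],[0,0,0]],
    [-1,[0,0,-0.11],[0,0,0]],
    [-1,[0,0,-0.14],[0,0,0]],
    [-1,[0,0,-0.16],[0,0,0]],
    [-1,[0,0,-0.175],[0,0,0]],
    [-1,[0,0,-0.185],[0,0,0]],
    [-1,[0,0,-0.187],[0,0,0]],
    [-1,[0,0,-0.187],[0,0,0]]
  ]
}}

```text
t: 10.15
tool_pos: [0.5267, 0.0139, 0.0122]
tool_rot: [0.001, 3.141, -0.0]
contact_force: [0.1, -0.2, -0.1]
opening: 0.0855
grip_force: 0.0
```

Emit:
{"api": "jog_arm", "payload": {
  "deltas": [
    [0.1,[0,0,0],[0,0,0]],
    [0.2,[0,0,0],[0,0,0]],
    [0.3,[0,0,0],[0,0,0]],
    [0.5,[0,0,0],[0,0,0]],
    [0.7,[0,0,0],[0,0,0]],
    [0.7,[0,0,0],[0,0,0]],
    [0.7,[0,0,0],[0,0,0]],
    [0.7,[0,0,0],[0,0,0]]
  ]
}}

```text
t: 10.82
tool_pos: [0.5268, 0.0138, 0.0124]
tool_rot: [0.0, 3.141, -0.0]
contact_force: [-0.4, -0.7, 2.6]
opening: 0.0223
grip_force: 29.5
```

Emit:
{"api": "jog_arm", "payload": {
  "deltas": [
    [0.7,[0,0,0.05],[0,0,0]],
    [0.7,[0,0,0.13],[0,0,0]],
    [0.7,[0,0,0.22],[0,0,0]],
    [0.7,[0,0,0.31],[0,0,0]],
    [0.7,[0,0,0.4],[0,0,0]],
    [0.7,[0,0.05,0.4],[0,0,0]],
    [0.7,[0,0.13,0.4],[0,0,0]],
    [0.7,[-0.02,0.22,0.4],[0,0,0]],
    [0.7,[-0.04,0.31,0.4],[0,0,0]],
    [0.7,[-0.057,0.4,0.4],[0,0,0]],
    [0.7,[-0.057,0.46,0.4],[0,0,0]],
    [0.7,[-0.057,0.4955,0.4],[0,0,0]]
  ]
}}

```text
t: 11.82
tool_pos: [0.5023, 0.2147, 0.1711]
tool_rot: [0.004, -3.14, -0.001]
contact_force: [0.4, -0.5, -0.9]
opening: 0.0226
grip_force: 29.8
```

Emit:
{"api": "jog_arm", "payload": {
  "deltas": [
    [0.7,[0,0,0],[0,0,0]],
    [0.7,[0,0,0],[0,0,0]],
    [0.7,[0,0,-0.03],[0,0,0]],
    [0.7,[0,0,-0.08],[0,0,0]],
    [0.7,[0,0,-0.13],[0,0,0]],
    [0.7,[0,0,-0.17],[0,0,0]],
    [0.7,[0,0,-0.2],[0,0,0]],
    [0.7,[0,0,-0.22],[0,0,0]],
    [0.7,[0,0,-0.23],[0,0,0]],
    [0.7,[0,0,-0.23],[0,0,0]],
    [0.7,[0,0,-0.23],[0,0,0]],
    [0.7,[0,0,-0.23],[0,0,0]]
  ]
}}

```text
t: 12.82
tool_pos: [0.5046, 0.2123, 0.0812]
tool_rot: [0.001, 3.139, 0.001]
contact_force: [-0.0, 0.7, -1.5]
opening: 0.0224
grip_force: 29.8
```

Emit:
{"api": "jog_arm", "payload": {
  "deltas": [
    [0.7,[0,0,-0.01],[0,0,0]],
    [0.7,[0,0,-0.018],[0,0,0]],
    [0.7,[0,0,-0.024],[0,0,0]],
    [0.7,[0,0,-0.027],[0,0,0]],
    [0.7,[0,0,-0.029],[0,0,0]],
    [0.7,[0,0,-0.029],[0,0,0]],
    [0.7,[0,0,-0.029],[0,0,0]]
  ]
}}

```text
t: 13.4
tool_pos: [0.5037, 0.2122, 0.0684]
tool_rot: [0.0, 3.141, 0.0]
contact_force: [-0.6, -0.3, -0.2]
opening: 0.0222
grip_force: 29.8
```

Emit:
{"api": "jog_arm", "payload": {
  "deltas": [
    [0.7,[0,0,-0.0015],[0,0,0]],
    [0.7,[0,0,-0.003],[0,0,0]],
    [0.7,[0,0,-0.003],[0,0,0]]
  ]
}}

```text
t: 13.65
tool_pos: [0.5038, 0.2122, 0.0683]
tool_rot: [-0.0, -3.141, 0.0]
contact_force: [-3.4, -1.3, 6.7]
opening: 0.0222
grip_force: 30.5
```

Contact made. I'll release, rise straight up and look.

Emit:
{"api": "jog_arm", "payload": {
  "deltas": [
    [0.4,[0,0,0],[0,0,0]],
    [0.3,[0,0,0],[0,0,0]],
    [0.1,[0,0,0],[0,0,0]],
    [-0.1,[0,0,0],[0,0,0]],
    [-0.3,[0,0,0],[0,0,0]],
    [-0.3,[0,0,0],[0,0,0]],
    [-0.3,[0,0,0.03],[0,0,0]],
    [-0.3,[0,0,0.1],[0,0,0]],
    [-0.3,[0,0,0.18],[0,0,0]],
    [-0.3,[0,0,0.25],[0,0,0]],
    [-0.3,[0,0,0.25],[0,0,0]],
    [-0.3,[0,0,0.25],[0,0,0]]
  ]
}}

```text
t: 14.65
tool_pos: [0.5054, 0.2126, 0.1709]
tool_rot: [0.0, 3.136, 0.002]
contact_force: [0.1, -1.3, 0.2]
opening: 0.0554
grip_force: 0.0
```

Emit:
{"api": "jog_arm", "payload": {
  "deltas": [
    [1,[-0.08,-0.005,0],[0,0,0]],
    [1,[-0.16,-0.01,0],[0,0,0]],
    [1,[-0.22,-0.01,0],[0,0,0]],
    [1,[-0.22,-0.01,0],[0,0,0]],
    [1,[-0.22,-0.01,0],[0,0,0]],
    [1,[-0.22,-0.01,0],[0,0,0]],
    [1,[-0.22,-0.01,0],[0,0,0]],
    [1,[-0.22,-0.01,0],[0,0,0]]
  ]
}}

```text
t: 15.32
tool_pos: [0.4163, 0.208, 0.1671]
tool_rot: [-0.001, -3.141, 0.0]
contact_force: [0.2, 0.4, -0.3]
opening: 0.0002
grip_force: 0.0
```

```bash
python3 - <<'E'
from station import ctrl
import cv2,numpy as np
s=ctrl.get_image("scene")
c=lambda im,u,v:cv2.resize(im[v:v+140,u:u+100],None,fx=4,fy=4,interpolation=cv2.INTER_CUBIC)
cv2.imwrite("pics/m4.png",cv2.cvtColor(np.hstack([c(s,335,100),c(s,220,120)]),cv2.COLOR_RGB2BGR))
print(ctrl.get_obs()["tool_pos"])
E
```

```text
[0.41627001 0.20801629 0.16709448]
```

View pics/m4.png

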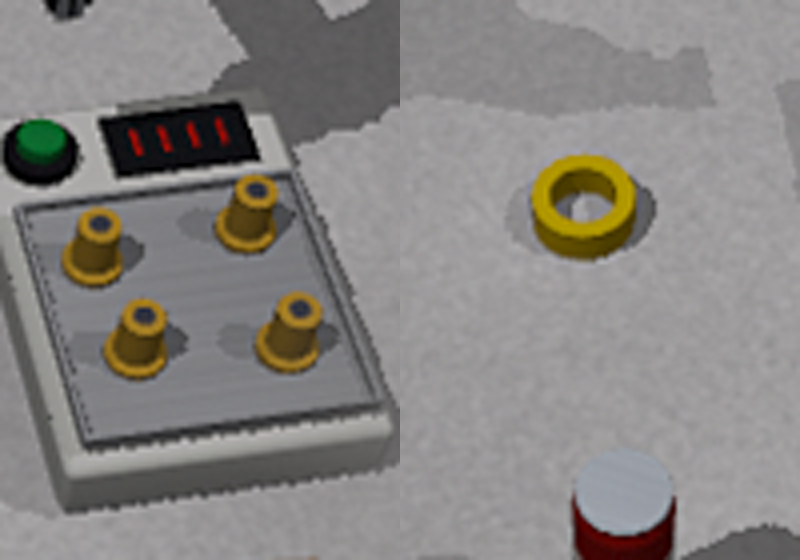

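Four bushes stand on the pan and the table is otherwise undisturbed. The closed fingers are above the key at (.416,.208), so I'll go down to just above it.

Emit:
{"api": "jog_arm", "payload": {
  "deltas": [
    [1,[0,0,-0.06],[0,0,0]],
    [1,[0,0,-0.12],[0,0,0]],
    [1,[0,0,-0.17],[0,0,0]],
    [1,[0,0,-0.21],[0,0,0]],
    [1,[0,0,-0.23],[0,0,0]],
    [1,[0,0,-0.235],[0,0,0]],
    [1,[0,0,-0.235],[0,0,0]],
    [1,[0,0,-0.235],[0,0,0]]
  ]
}}

```text
t: 16.03
tool_pos: [0.4166, 0.2083, 0.0742]
tool_rot: [0.001, 3.14, 0.001]
contact_force: [0.5, -0.0, 1.7]
opening: -0.0
grip_force: 0.0
```

Emit:
{"api": "jog_arm", "payload": {
  "deltas": [
    [1,[0,0,-0.004],[0,0,0]],
    [1,[0,0,-0.008],[0,0,0]],
    [1,[0,0,-0.012],[0,0,0]],
    [1,[0,0,-0.016],[0,0,0]],
    [1,[0,0,-0.02],[0,0,0]],
    [1,[0,0,-0.02],[0,0,0]]
  ]
}}

```text
t: 16.53
tool_pos: [0.4159, 0.2082, 0.0654]
tool_rot: [0.0, 3.141, 0.0]
contact_force: [0.9, -0.6, 2.2]
opening: -0.0002
grip_force: 1.1
```

Emit:
{"api": "jog_arm", "payload": {
  "deltas": [
    [1,[0,0,-0.003],[0,0,0]],
    [1,[0,0,-0.005],[0,0,0]],
    [1,[0,0,-0.005],[0,0,0]]
  ]
}}

```text
t: 16.78
tool_pos: [0.4159, 0.2082, 0.0634]
tool_rot: [0.0, 3.141, 0.0]
contact_force: [-0.8, 1.0, 3.4]
opening: -0.0003
grip_force: 1.7
```

Emit:
{"api": "jog_arm", "payload": {
  "deltas": [
    [1,[0,0,-0.003],[0,0,0]],
    [1,[0,0,-0.005],[0,0,0]],
    [1,[0,0,-0.005],[0,0,0]]
  ]
}}

```text
t: 17.03
tool_pos: [0.4159, 0.2082, 0.0614]
tool_rot: [0.0, 3.141, 0.0]
contact_force: [-0.3, 0.5, 4.5]
opening: -0.0003
grip_force: 2.3
```

Emit:
{"api": "jog_arm", "payload": {
  "deltas": [
    [1,[0,0,-0.003],[0,0,0]],
    [1,[0,0,-0.005],[0,0,0]],
    [1,[0,0,-0.005],[0,0,0]]
  ]
}}

```text
t: 17.28
tool_pos: [0.416, 0.2083, 0.0609]
tool_rot: [-0.0, -3.141, 0.0]
contact_force: [-5.4, -1.4, 14.2]
opening: -0.0004
grip_force: 7.0
```

The spring force climbs to about 5 N over 6 mm, then meets a hard stop at z≈.061. I'll press a little more, then lift and retreat.

Emit:
{"api": "jog_arm", "payload": {
  "deltas": [
    [1,[0,0,-0.0015],[0,0,0]],
    [1,[0,0,-0.0015],[0,0,0]],
    [1,[0,0,-0.0015],[0,0,0]]
  ]
}}

```text
t: 17.53
tool_pos: [0.416, 0.2083, 0.0608]
tool_rot: [-0.0, -3.141, 0.001]
contact_force: [-7.0, -2.1, 17.3]
opening: 0.0003
grip_force: 8.7
```

Emit:
{"api": "jog_arm", "payload": {
  "deltas": [
    [1,[0,0,0.01],[0,0,0]],
    [1,[0,0,0.03],[0,0,0]],
    [1,[0,0,0.08],[0,0,0]],
    [1,[0,0,0.15],[0,0,0]],
    [1,[0,0,0.23],[0,0,0]],
    [1,[0,0,0.3],[0,0,0]],
    [1,[0,0,0.36],[0,0,0]],
    [1,[0,0,0.4],[0,0,0]],
    [1,[0,0,0.4],[0,0,0]],
    [1,[0,0,0.4],[0,0,0]],
    [1,[0,0,0.4],[0,0,0]],
    [1,[0,0,0.4],[0,0,0]]
  ]
}}

```text
t: 18.53
tool_pos: [0.4145, 0.2077, 0.2161]
tool_rot: [-0.0, -3.138, 0.002]
contact_force: [0.7, -0.2, -0.2]
opening: -0.0001
grip_force: 0.0
```

```bash
python3 - <<'E'
from station import ctrl
import cv2
cv2.imwrite("pics/end.png",cv2.cvtColor(ctrl.get_image("scene"),cv2.COLOR_RGB2BGR))
E
```

```text
(no output)
```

View pics/end.png

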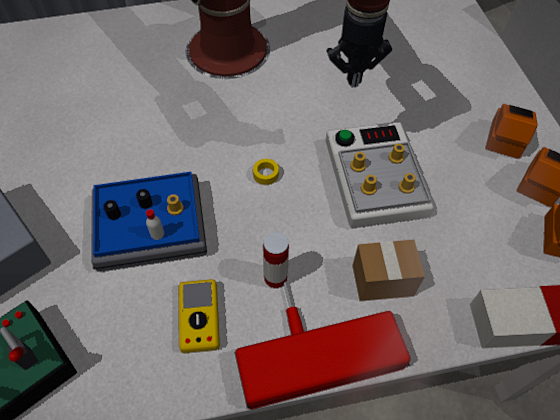

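The final picture shows four bushes on the pan at (359,160), (398,153), (370,184) and (408,183). The leftover bush and both spacers are still in the tray, the key is back up, and nothing else has moved.

```bash
python3 -c "
from station import ctrl
print(ctrl.finish_job())"
```

```text
the job is handed in; nothing more can be done
None
```

The job is handed in at about 18.6 s: four bushes stand upright on the pan, the fifth bush and both spacers are still in the tray (no spacer was on the pan), and the green key was then pressed fully down and let go.

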